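# Hold the purge key turned in a dosing head

## Robot

A 6-joint arm with a two-finger parallel gripper is mounted at the origin on the work surface. World frame = base frame: x ahead of the robot, y to its left, z up, the work surface at z = 0. Lengths are in m, angles in rad, forces in N, time in s.
With the tool pointing down it reaches from about 0.35 to 0.85 m from the base axis. Payload 8.1 kg.
Tool frame: the origin (TCP) lies between the finger pads; the fingertips stand 14 mm ahead of it and the grasp point (between the pads) lies 5 mm behind it (robot.tip_reach is the z of the fingertips in the tool frame, in m); z points along the fingers, y is the line along which they close (so a half turn about z gives the same grasp; the last joint's range is limited). The gripper opens to 93 mm and grips with 3 to 60 N. Pads are 15 mm wide; open, the fingers measure 128 mm over their backs; the gripper's body (75 mm by 188 mm) begins 65 mm behind the grasp point.
Start: joints at [-1.193, 0.13, 1.488, -0, 1.523, -0.085], TCP at [0.268, -0.537, 0.233] pointing down, gripper open.
Joint ranges: [-2.96, 2.96], [-0.89, 2.26], [0.02, 2.5], [-1.34, 4.48], [0, 2.73], [-2.66, 2.66]. Speed limits (rad/s): [2.39, 2.39, 2.79, 3.14, 3.14, 3.14].

## Interface

Orientations are given as a rotation vector (axis times angle).
In Python, from plant import robot gives the robot as it stands. The module is installed in compiled form; this text tells all that it offers.
- The arm moves only by the shell command python3 -m handwheel 'ROWS' [FORCE]. ROWS is JSON, a list of rows, each a list of 7 numbers: the closure, from -1 (fully open) to 1 (shut), then the shift along the tool's x, y, z each as a share of 100 cm, from -1 to 1, then the turn, a rotation vector about the tool's x, y, z each as a share of 180 degrees, from -1 to 1. In form: [[grip, tx, ty, tz, rx, ry, rz], ...]. A call has 1 to 20 rows; each row is the pose to reach, as a shift and turn from the pose commanded when the call began, along the tool's axes at that moment, turning the shorter way round; what a row does not reach only later rows make up. A row lasts 1/8 s, in which the tool goes at most 62.5 mm and 10.7 degrees, less where a joint would pass 70% of its speed; a pose out of reach is approached as far as the arm can. A call with a number of a shift or a turn outside -1 to 1 is refused whole. A call with a gripper value outside its range is refused whole. The fingers move at their own pace and stop on an object; FORCE is the grip in N (left out, the last holds). Time passes only in rows, so rows that repeat a pose let the fingers close. It gives the time, the measured TCP pose, the force, the opening and the grip force at its end, in the units of the state.
- robot.read_state(): the state, without advancing time (a new reading comes with each control period).
- robot.read_camera(name): name is "side" or "top"; returns a dict with "frame" (400x640x3 uint8, red, green, blue), "fx", "fy", "cx", "cy" (pixels), "rvec" (rotation vector, rad) and "tvec" (3), from world to camera coordinates, as OpenCV has them. Camera axes: x right, y down, z forward; pixel columns grow to the right and rows downward; lengths in m; the calibration is good to about 2 mm. A picture is of the moment at which its call begins. There is no depth.
- robot.close_job(): hands the job in; it is judged then, once.
Trained networks look in a picture, given as the dict that the camera call returned (one of the last four; its "shot" number tells which), for a name from the list of things; names that differ only in an ending like _2 or _b are one class to them, and where a whole thing is asked for, a point or a joint stands for the part that bears it (a point fixed in the world has none). Each returns a list of dicts, best first, with "conf" (0 to 1); they miss things now and then, are a little off and sometimes report something else, mostly with a low value. They report only what shows in the picture. A call takes as long as a camera call. They do not tell look-alikes from the thing itself.
- robot.regions_of(picture, name): "mask" (400x640 bool, what is visible of it) and "rect" ([left, top, right, bottom] in pixels, round what is visible of it).
The state is a dict: "t": time; "q": joint angles; "dq": joint speeds; "joint_torque": joint torques, N m; "tool_pos": TCP position; "orientation": TCP orientation; "force": force on the tool from outside, world axes, zero at the start; "wrist_torque": the same for the moment, N m; "opening": finger opening in m; "gripper_force": force on a finger pad.
Only numpy, scipy, OpenCV 4.12 (cv2) and the standard library are available. Lean on these libraries where they do the work, as an engineer would, in place of code of your own. Each camera call takes 0.05 s, during which the arm holds its last target. There are 200 camera calls.

## Task

Take the bar-handled bayonet key out of the white rest block and put its flat blade into the slot on top of the steel dosing head. Push it down against the spring until its collar sits on the head's top plate, then, keeping it pushed down, twist it a quarter turn clockwise (seen from above) against the return spring to the stop. Finish while still gripping it there, collar down and turned, since it springs back when let go; leave the round-knobbed plug in the rest and the two bottles alone.

Things in the scene. Friction and masses are not known exactly. Their poses are not given: they have to be found in the camera images.
- key_grip (a point): Centre of the black bar handle of the loose upright bayonet key (0.10 to 0.20 kg), in either place of the rest. Handle 44 mm long (own x) x 16 thick (own y) x 46 high; grip it across the 16 mm. Own z up, half-turn symmetric. Below the handle a round steel collar, 40 mm across, 6 mm thick, its underside 29 mm below this point; then an 8 mm stem and the blade.
- key_tip (a point): Centre of the lower edge of the key's blade, 52 mm straight below key_grip. The flat steel blade is 30 mm long (own x, parallel to the handle) x 8 mm thick (own y) x 10 mm high.
- plug_centre (a point): Centre of the blanking plug standing in the other place of the rest: round black knob 34 mm across, top 23 mm above this point. Its blade is too short for the head. Leave alone.
- rest: White plastic rest block fixed to the table, 80 x 180 x 30 mm (own x, y, z), origin at the centre of its underside. Two slots along own x at y = -55 and +55 mm; each carries a part whose collar lies on its top, blade hanging inside with about 2 mm play. Lift straight up by at least 30 mm to free the blade.
- head: Dosing head, fixed to the table, origin at the centre of its underside: round steel body 92 mm across on a 120 mm square foot, with a 100 x 100 mm square top plate 6 mm thick, its top 75 mm above the table. Pressure gauge on its own -x side, pipe stub on its +x side.
- slot (a point): Centre of the slot mouth in the head's top face. Slot 34 mm long (own x) x 12 mm wide (own y), edges chamfered 2 mm; own z up. Inside, a sprung follower with a close-fitting recess: the blade meets its floor 11 mm below this point. At 23 mm the collar meets the plate. The slot blocks any twist until the blade is more than 16 mm below this point.
- press (a joint): How far the follower inside the head is pushed down, m: 0 at rest, 0.012 when the key's collar meets the top plate. Its spring resists with 3 N at 0, 9 N at 0.012.
- turn (a joint): Turn of the follower with the key, clockwise seen from above: 0 with the recess in line with the slot, stop at 1.6 rad. A return spring turns it back (0.015 Nm at 0, 0.095 Nm at the stop). The key has about 0.1 rad of play in the recess, so the key turns up to that much more than this reads.
- bottle1_mid (a point): Middle of a flat bronze bottle with a white cap, 34 x 56 x 98 mm, standing loose on the table; point 45 mm above its base. Leave standing.
- bottle2_mid (a point): A second, same bottle; point 45 mm above its base. Leave standing.
Not all that is in view belongs to the job. Leave any blue or orange look-alike of the part that bears key_grip alone.

How it is judged:
On the way, in this order (a step that is already met when the one before it is completed fails the run):
1. the key is lifted clear of its rest (height (world z) of key_grip above 0.085 m and contact force between the fingers and key above 1 N), for 0.1 s.
2. the key's blade is in the slot and pushed down until the collar is on the plate (within 4 mm), not yet turned (horizontal distance between key_grip and slot below 0.007 m and z of key_grip in the frame of slot below 0.033 m and value of joint press above 0.007 m and value of joint turn below 0.5 rad), for 0.05 s.
At the end, for the whole second after the job is handed in: The key stands in the head's slot, centred within 7 mm, its collar within 4 mm of the top plate and the follower pushed down more than 7 mm, turned clockwise more than 1.3 rad (75 degrees) and still, gripped by the fingers (over 2 N); both bottles upright and the plug within 20 mm of its place (horizontal distance between key_grip and slot below 0.007 m and z of key_grip in the frame of slot below 0.033 m and value of joint press above 0.007 m and value of joint turn above 1.3 rad and velocity of joint turn below 0.1 rad/s and contact force between the fingers and key above 2 N and angle between each of bottle1_mid, bottle2_mid's own z axis and vertical below 0.2 rad and distance of plug_centre from where it was at the start of the episode below 0.02 m); the arm keeps its last pose, push and grip.
It fails at once if a bottle is pushed away or knocked over (distance of any of bottle1_mid, bottle2_mid from where it was at the start of the episode above 0.03 m).
It fails at once if the round-knobbed plug is taken from its rest (distance of plug_centre from where it was at the start of the episode above 0.02 m).
It also fails if it takes over 45 s, if anything falls off the work surface, if the arm or the gripper's body presses on something with over 40 N, if the wrist force passes 120 N, or if a joint passes its speed limit or range.

## Working session

There is one attempt and no reset: what is moved stays moved. The work goes in short steps, Python scripts to look and compute and a shell command to move; the robot and the scene stay as the last step left them, time stands still between calls to the robot, and variables do not carry over. Pictures are saved under pics/ and viewed, at most 10 in all, crops included, and the job is handed in when it is done.

```bash
mkdir -p pics; cat > h.py <<'E'
import numpy as np, cv2
from plant import robot
def save(n,f,crop=None,s=1):
    if crop: f=f[crop[1]:crop[3],crop[0]:crop[2]]
    f=cv2.resize(f,None,fx=s,fy=s,interpolation=cv2.INTER_CUBIC)
    cv2.imwrite('pics/'+n,f[:,:,::-1])
def ray(c,u,v):
    R=cv2.Rodrigues(np.array(c['rvec'],float))[0];t=np.array(c['tvec'],float).ravel()
    d=R.T@np.array([(u-c['cx'])/c['fx'],(v-c['cy'])/c['fy'],1]);return -R.T@t,d
def atz(c,u,v,z):
    o,d=ray(c,u,v);return o+d*(z-o[2])/d[2]
def proj(c,p):
    K=np.array([[c['fx'],0,c['cx']],[0,c['fy'],c['cy']],[0,0,1.]])
    return cv2.projectPoints(np.array(p,float).reshape(-1,1,3),np.array(c['rvec'],float),np.array(c['tvec'],float),K,None)[0].reshape(-1,2)
E
python3 - <<'E'
from h import *
a=robot.read_camera('top');b=robot.read_camera('side')
save('a.png',a['frame']);save('b.png',b['frame'])
for c,n in((a,'top'),(b,'side')):
    o,d=ray(c,320,200);print(n,o.round(3),d.round(3),c['fx'])
    for k in('key_grip','plug_centre','rest','head','bottle1_mid'):
        for r in robot.regions_of(c,k): print(k,r['rect'],round(r['conf'],2),int(r['mask'].sum()))
E
```

```text
top [0.47  0.005 0.868] [ 0.15  -0.009 -0.989] 377.90156384265856
key_grip [370.0, 223.0, 384.4, 244.2] 0.88 307
key_grip [315.2, 245.8, 335.3, 260.2] 0.7 269
key_grip [389.3, 274.8, 417.2, 294.7] 0.51 342
plug_centre [413.0, 205.0, 432.2, 222.6] 0.69 291
rest [356.9, 197.5, 442.6, 261.0] 0.6 2373
head [186.6, 200.4, 254.8, 266.7] 0.75 3378
bottle1_mid [338.1, 122.3, 363.0, 145.6] 0.92 594
side [0.484 0.694 0.887] [ 0.09  -0.63  -0.772] 499.6197795083174
key_grip [223.5, 181.5, 249.0, 226.2] 0.71 738
key_grip [355.4, 183.4, 375.3, 223.8] 0.6 425
key_grip [394.5, 140.9, 415.9, 168.2] 0.6 364
key_grip [348.7, 146.4, 368.8, 172.5] 0.57 393
plug_centre [339.4, 118.6, 352.3, 141.9] 0.73 242
rest [326.7, 127.0, 374.2, 186.0] 0.92 1532
head [289.4, 250.1, 367.1, 334.0] 0.83 4502
bottle1_mid [246.6, 139.0, 265.0, 182.3] 0.88 636
```

View pics/a.png

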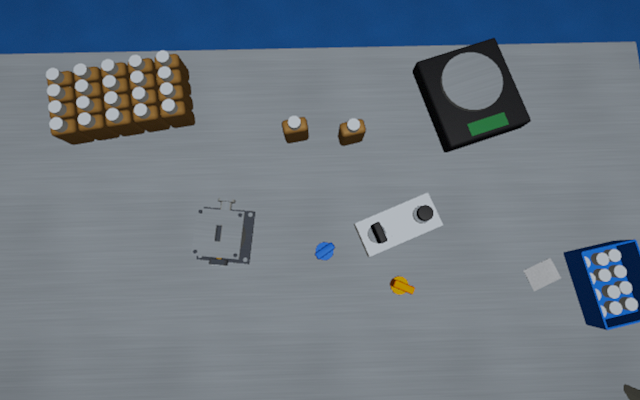

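View pics/b.png

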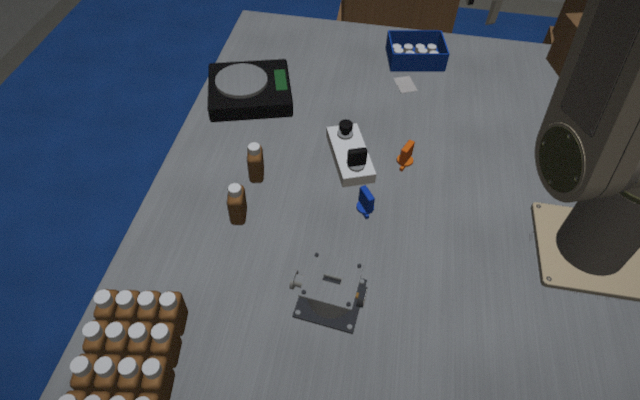

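Three bar-handled things show in the top picture: black (377,233) in the white rest, blue (325,251) and orange (402,286) lying on the table. The black one fits, since it stands in the rest beside the round plug at (424,213). I'll confirm that in a crop and measure.

```bash
python3 - <<'E'
from h import *
a=robot.read_camera('top');b=robot.read_camera('side')
A=cv2.resize(a['frame'][190:270,350:450],(400,320),interpolation=cv2.INTER_CUBIC)
B=cv2.resize(a['frame'][190:270,175:275],(400,320),interpolation=cv2.INTER_CUBIC)
C=cv2.resize(b['frame'][115:195,320:420],(400,320)[:2],interpolation=cv2.INTER_CUBIC)
D=cv2.resize(b['frame'][245:325,280:380],(400,320),interpolation=cv2.INTER_CUBIC)
f=np.vstack([np.hstack([A,B]),np.hstack([C,D])]);save('c.png',f,s=0.93)
def fit(c,m,z,n):
    v,u=np.nonzero(m);P=np.array([atz(c,x,y,z)[:2] for x,y in zip(u,v)])
    r=cv2.minAreaRect((P*1000).astype(np.float32));w,V=np.linalg.eigh(np.cov(P.T));
    print(n,'mean',P.mean(0).round(4),'rect',np.round(r[0],1),np.round(r[1],1),'ang',np.degrees(np.arctan2(V[1,1],V[0,1])).round(1),len(P),w**.5)
for c,n in((a,'top'),(b,'side')):
    g=c['frame'].max(2)
    for k,z in(('key_grip',.082),('plug_centre',.082),('rest',.03),('head',.075)):
        for r in robot.regions_of(c,k)[:4]: fit(c,r['mask'],z,n+' '+k)
    box=(205,220,232,246) if n=='top' else (318,270,345,288)
    m=np.zeros(g.shape,bool);m[box[1]:box[3],box[0]:box[2]]=True
    fit(c,m&(g<75),.075,n+' slot')
    # weighted dark centroid
    w=np.clip(g[m].max()*0.85-g.astype(float),0,None)*m
    w=np.where(w>15,w,0);vv,uu=np.mgrid[:400,:640];cu,cv_=(w*uu).sum()/w.sum(),(w*vv).sum()/w.sum()
    print('slotw',cu,cv_,atz(c,cu,cv_,.075))
E
```

```text
top key_grip mean [ 0.4085 -0.161 ] rect [ 409.7 -163.4] [46.7 33.8] ang 66.5 310 [0.00849385 0.01236937]
top key_grip mean [ 0.4821 -0.0081] rect [482.4  -7.7] [34.1 33.6] ang 120.9 242 [0.00843647 0.00972916]
top key_grip mean [ 0.5157 -0.116 ] rect [ 517.4 -116.3] [33.2 37.3] ang -158.8 247 [0.00847778 0.01020557]
top plug_centre mean [0.5227 0.2126] rect [523.5 212.4] [31.1 10.4] ang 175.2 77 [0.0030563  0.00879892]
top plug_centre mean [ 0.5548 -0.2152] rect [ 553.8 -215.7] [40.5 35.8] ang 117.0 290 [0.00912582 0.01122426]
top rest mean [ 0.5368 -0.171 ] rect [ 538.2 -173.1] [ 82.3 187.1] ang 112.6 2511 [0.02534328 0.0529417 ]
top head mean [0.5221 0.2037] rect [528.1 203.7] [123.  141.1] ang -165.3 3259 [0.03377667 0.03468205]
top slot mean [0.525  0.2142] rect [525.1 214.3] [ 8.6 29.7] ang 173.7 57 [0.00262213 0.00905926]
slotw 217.66717674062735 232.65663648094645 [0.52569069 0.21393956 0.075     ]
side key_grip mean [0.4857 0.0226] rect [484.9  22.5] [36.4 88.6] ang 98.7 439 [0.00929391 0.02187239]
side key_grip mean [ 0.4096 -0.1319] rect [ 412.1 -133.6] [38.2 99.8] ang 82.0 360 [0.00890619 0.02462411]
side key_grip mean [ 0.5188 -0.0985] rect [517.5 -98. ] [43.4 73.6] ang 89.0 398 [0.01148602 0.02008726]
side plug_centre mean [ 0.557  -0.1888] rect [ 558.1 -190.9] [35.6 67.2] ang 95.3 259 [0.00932587 0.01882718]
side plug_centre mean [0.525  0.2204] rect [525.2 220.3] [10.2 32.2] ang 174.0 84 [0.00290677 0.00923138]
side rest mean [ 0.5399 -0.152 ] rect [ 539.1 -164.4] [ 90.  206.8] ang 111.9 1587 [0.02692173 0.06099291]
side head mean [0.5252 0.2406] rect [531.2 235.6] [145.1 142.3] ang 97.1 4478 [0.03438452 0.04031388]
side slot mean [0.5254 0.2159] rect [525.2 215.8] [ 8.8 31.9] ang 173.1 74 [0.00262428 0.00953234]
slotw 331.51334952778285 279.1963486236533 [0.52535762 0.21586277 0.075     ]
```

View pics/c.png

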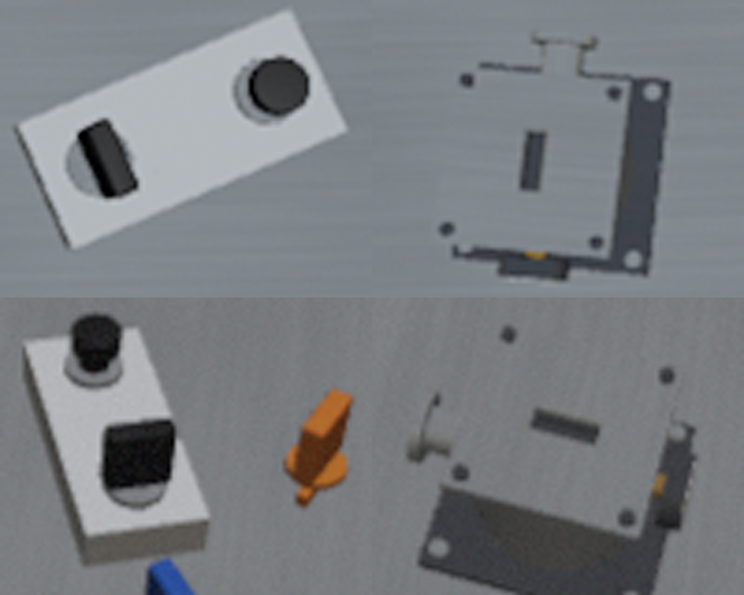

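The crop confirms the black bar key with its steel collar at top-picture (377,233), in the rest next to the round plug. The head's slot is at (217.5,232.5). Next: refine the key, rest and slot estimates and check the wrist range.

```bash
cat >> h.py <<'E'
from scipy.spatial.transform import Rotation as Ro
def dark_key(c,box,thr,zs):
    pass
E
python3 - <<'E'
from h import *
from scipy.optimize import minimize
s=robot.read_state();R=Ro.from_rotvec(s['orientation']).as_matrix();print(s['t'],s['q'],s['tool_pos'],R.round(3),s['opening'])
a=robot.read_camera('top');b=robot.read_camera('side')
# silhouettes: handle box fit (dark pixels) in both views by IoU
def sil(c,x,y,th):
    L=[(i*.022,j*.008,k*.023) for i in(-1,1) for j in(-1,1) for k in(-1,1)]
    ct,st=np.cos(th),np.sin(th)
    P=[(x+ct*i-st*j,y+st*i+ct*j,.059+k) for i,j,k in L]
    h=cv2.convexHull(proj(c,P).astype(np.float32))
    m=np.zeros((1600,2560),np.uint8);cv2.fillConvexPoly(m,np.round((h+.5)*4-.5).astype(np.int32),1)
    return cv2.resize(m.astype(np.float32),(640,400),interpolation=cv2.INTER_AREA)
box={'top':(363,215,392,252),'side':(344,143,372,172)}
D={}
for c,n in((a,'top'),(b,'side')):
    g=c['frame'].max(2).astype(float);m=np.zeros(g.shape);u0,v0,u1,v1=box[n]
    m[v0:v1,u0:u1]=(g[v0:v1,u0:u1]<70);D[n]=m;print(n,m.sum())
cost=lambda p,ns:sum(((sil({'top':a,'side':b}[n],p[0]/1e3,p[1]/1e3,np.radians(p[2]))-D[n])**2).sum() for n in ns)
for ns in(['top'],['side'],['top','side']):
    r=minimize(cost,[516,-120,22],args=(ns,),method='Nelder-Mead',options=dict(initial_simplex=[[516,-120,22],[521,-120,22],[516,-115,22],[516,-120,30]]));print(ns,r.x.round(2),r.fun)
E
```

```text
1.1 [-1.19336465e+00  1.30377365e-01  1.48820123e+00 -1.53888412e-05
  1.52301432e+00 -8.54135346e-02] [ 0.26790522 -0.53686772  0.23264807] [[ 0.895  0.446 -0.   ]
 [ 0.446 -0.895 -0.   ]
 [-0.    -0.    -1.   ]] 0.09284926623072638
top 191.0
side 306.0
['top'] [ 519.26 -124.76   25.92] 37.3046875
['side'] [ 518.55 -126.32   33.93] 61.0390625
['top', 'side'] [ 519.8  -124.32   27.96] 101.6171875
```

```bash
python3 -m handwheel '[[-1,0.2,-0.13,0,0,0,-0.5],[-1,0.2,-0.13,0,0,0,-0.5],[-1,0.2,-0.13,0,0,0,-0.5],[-1,0.2,-0.13,0,0,0,-0.5],[-1,0.408,-0.26,0.03,0,0,-0.985],[-1,0.408,-0.26,0.03,0,0,-0.985],[-1,0.408,-0.26,0.03,0,0,-0.985],[-1,0.408,-0.26,0.03,0,0,-0.985],[-1,0.408,-0.26,0.03,0,0,-0.985],[-1,0.408,-0.26,0.03,0,0,-0.985],[-1,0.408,-0.26,0.03,0,0,-0.985],[-1,0.408,-0.26,0.03,0,0,-0.985],[-1,0.408,-0.26,0.03,0,0,-0.985],[-1,0.408,-0.26,0.03,0,0,-0.985],[-1,0.408,-0.26,0.03,0,0,-0.985],[-1,0.408,-0.26,0.03,0,0,-0.985],[-1,0.408,-0.26,0.03,0,0,-0.985],[-1,0.408,-0.26,0.03,0,0,-0.985],[-1,0.408,-0.26,0.03,0,0,-0.985],[-1,0.408,-0.26,0.03,0,0,-0.985]]' 30
python3 - <<'E'
from h import *
s=robot.read_state();R=Ro.from_rotvec(s['orientation']).as_matrix();print(s['t'],s['q'],s['tool_pos'],np.degrees(np.arctan2(R[1,0],R[0,0])))
a=robot.read_camera('top');b=robot.read_camera('side')
A=cv2.resize(a['frame'][170:290,330:470],(560,480)[:2],interpolation=cv2.INTER_CUBIC)
save('d.png',a['frame'],(340,190,440,270),4)
save('e.png',b['frame'],(310,100,410,190),5)
E
```

```text
t: 3.7
tool_pos: [0.5169, -0.1221, 0.2026]
orientation: [0.646, -3.074, -0.0]
force: [0.1, -0.3, -0.1]
opening: 0.0928
gripper_force: 0.0
3.7 [-3.28476094e-01 -4.04291751e-02  1.71905808e+00  2.32044119e-05
  1.46298113e+00 -2.31367262e+00] [ 0.51688803 -0.12206647  0.20264022] -156.25676059528928
```

View pics/e.png

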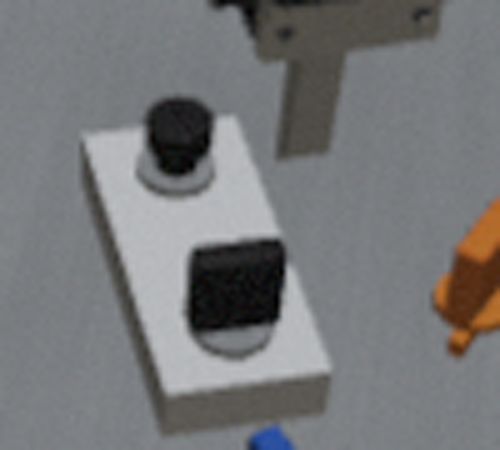

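The side view shows the black key, undisturbed: handle top corners near px (348,149) and (366,148), bottom front corners (348,166) and (366,164). I'll fit the pose to these corners.

```bash
python3 - <<'E'
from h import *
from scipy.optimize import least_squares
b=robot.read_camera('side')
off=np.array([310,100])-.4
obs={'tl_b':(192,246),'tr_b':(282,240),'bl_f':(190,331),'br_f':(279,323),'tl_f':(190,264),'tr_f':(281,259)}
O={k:np.array(v)/5+off for k,v in obs.items()}
def pts(p):
    x,y,th=p[0]/1e3,p[1]/1e3,np.radians(p[2]);c,s=np.cos(th),np.sin(th)
    W=lambda i,j,k:(x+c*i-s*j,y+s*i+c*j,.059+k)
    # side camera looks along -y: image right = -x ; front = +y
    D={'tl_b':(.022,-.008,.023),'tr_b':(-.022,-.008,.023),'tl_f':(.022,.008,.023),'tr_f':(-.022,.008,.023),'bl_f':(.022,.008,-.023),'br_f':(-.022,.008,-.023)}
    return proj(b,[W(*D[k]) for k in obs])
f=lambda p:(pts(p)-np.array([O[k] for k in obs])).ravel()
r=least_squares(f,[517,-122,22]);print(r.x,r.fun.reshape(-1,2).round(2))
E
```

```text
[ 519.91642239 -125.53352597   15.99457775] [[-0.94 -1.12]
 [-0.01 -1.08]
 [-0.83  0.73]
 [-0.09  1.14]
 [ 0.47  0.22]
 [ 1.37  0.04]]
```

View pics/d.png

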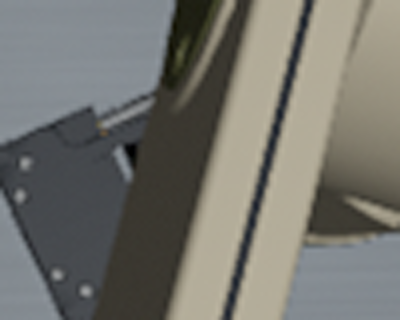

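```bash
python3 -m handwheel '[[-1,-0.001,-0.0025,0.03,0,0,0.0055],[-1,-0.001,-0.0025,0.07,0,0,0.0055],[-1,-0.001,-0.0025,0.1,0,0,0.0055],[-1,-0.001,-0.0025,0.12,0,0,0.0055],[-1,-0.001,-0.0025,0.135,0,0,0.0055],[-1,-0.001,-0.0025,0.1456,0,0,0.0055],[-1,-0.001,-0.0025,0.1456,0,0,0.0055]]'
python3 -m handwheel '[[1,0,0,0,0,0,0],[1,0,0,0,0,0,0],[1,0,0,0,0,0,0],[1,0,0,0,0,0,0],[1,0,0,0,0,0,0],[1,0,0,0,0,0,0]]' 30
```

```text
t: 4.72
tool_pos: [0.5185, -0.1238, 0.0565]
orientation: [0.621, -3.079, -0.001]
force: [-0.0, -0.1, -0.1]
opening: 0.0931
gripper_force: 0.0
t: 5.48
tool_pos: [0.5188, -0.1239, 0.057]
orientation: [0.622, -3.079, -0.0]
force: [-0.3, 0.3, 0.8]
opening: 0.0373
gripper_force: 0.0
```

```bash
python3 -m handwheel '[[1,0,0,0,0,0,0],[1,0,0,0,0,0,0],[1,0,0,0,0,0,0],[1,0,0,0,0,0,0],[1,0,0,0,0,0,0]]' 30
```

```text
t: 6.1
tool_pos: [0.5188, -0.124, 0.057]
orientation: [0.622, -3.079, 0.0]
force: [1.0, -0.7, -0.6]
opening: 0.0159
gripper_force: 30.0
```

```bash
python3 -m handwheel '[[1,0,0,-0.01,0,0,0],[1,0,0,-0.025,0,0,0],[1,0,0,-0.045,0,0,0],[1,0,0,-0.07,0,0,0],[1,0,0,-0.1,0,0,0],[1,0,0,-0.11,0,0,0],[1,0,0,-0.11,0,0,0]]' 45
python3 - <<'E'
import numpy as np
from scipy.spatial.transform import Rotation as Ro
from plant import robot
s=robot.read_state();R=Ro.from_rotvec(s['orientation']).as_matrix();p=np.array(s['tool_pos'])
print(s['q'],s['opening'],s['force'],np.degrees(np.arctan2(R[1,0],R[0,0])))
print('shift',R.T@(np.array([.5254,.2150,.167])-p), 'yaw',np.degrees(np.arctan2(R[1,0],R[0,0]))%360)
E
```

```text
t: 6.98
tool_pos: [0.5194, -0.1241, 0.168]
orientation: [-0.621, 3.078, -0.002]
force: [0.9, -0.1, -1.4]
opening: 0.0156
gripper_force: 45.0
[-3.30632796e-01 -1.01960324e-02  1.75357890e+00  6.29894998e-06
  1.39624229e+00 -2.29985076e+00] 0.015588884266258965 [ 0.85528154 -0.07451057 -1.39086017] -157.1721289274866
shift [-0.13711546  0.31023919  0.00080028] yaw 202.8278710725134
```

```bash
python3 -m handwheel '[[1,-0.02,0.045,0,0,0,0.05],[1,-0.045,0.1,0,0,0,0.1],[1,-0.07,0.155,0,0,0,0.164],[1,-0.09,0.21,0,0,0,0.164],[1,-0.115,0.26,0,0,0,0.164],[1,-0.13,0.295,0,0,0,0.164],[1,-0.137,0.31,0,0,0,0.164],[1,-0.137,0.31,0.01,0,0,0.164],[1,-0.137,0.31,0.02,0,0,0.164],[1,-0.137,0.31,0.02,0,0,0.164]]'
python3 - <<'E'
from h import *
s=robot.read_state();R=Ro.from_rotvec(s['orientation']).as_matrix();print(s['q'],s['tool_pos'],np.degrees(np.arctan2(R[1,0],R[0,0]))%360)
a=robot.read_camera('top');b=robot.read_camera('side')
A=cv2.resize(a['frame'][180:280,170:270],(400,400),interpolation=cv2.INTER_CUBIC)
B=cv2.resize(b['frame'][220:320,280:380],(400,400),interpolation=cv2.INTER_CUBIC)
save('f.png',np.hstack([A,B]))
for c in(a,b):
  for k in('key_grip','head'):
    for r in robot.regions_of(c,k): print(k,r['rect'],round(r['conf'],2))
print(proj(b,[[.5254,.215,.1],[.5254,.215,.15],[.5254,.215,.075]]))
E
```

```text
t: 8.22
tool_pos: [0.5239, 0.2131, 0.145]
orientation: [-0.186, -3.133, 0.002]
force: [-0.1, 0.0, -2.1]
opening: 0.0161
gripper_force: 45.0
[ 2.95910410e-01  9.90919956e-02  1.68414019e+00 -2.77147035e-04
  1.36161796e+00 -1.15623940e+00] [0.52391839 0.21314567 0.14503928] 173.205249934198
key_grip [314.4, 249.6, 334.3, 257.0] 0.67
key_grip [387.5, 275.9, 415.2, 296.7] 0.61
key_grip [359.8, 191.7, 376.2, 221.7] 0.68
key_grip [396.3, 147.1, 414.6, 166.3] 0.56
head [289.2, 259.3, 367.3, 332.3] 0.83
[[332.1234836  271.71931392]
 [333.31879119 256.643869  ]
 [331.56255058 278.79390708]]
```

View pics/f.png

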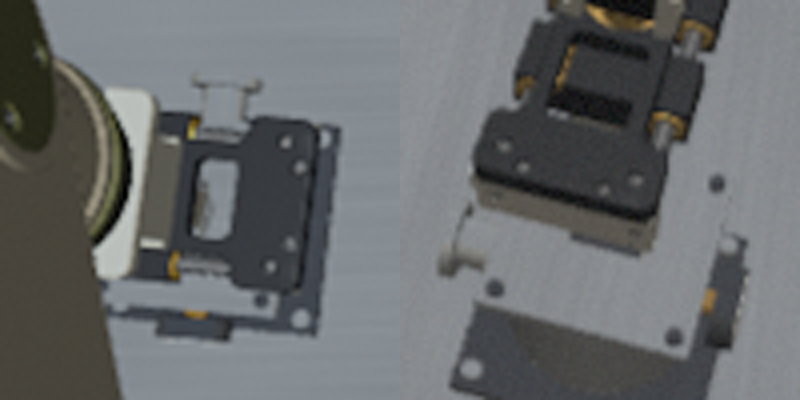

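The hand hides the key in both views: the top view shows only the gripper body over the plate, and in the side view the fingers are in front. I'll centre the tool over the slot from the measured pose and feel the insertion.

```bash
python3 - <<'E'
from h import *
s=robot.read_state();R=Ro.from_rotvec(s['orientation']).as_matrix();p=np.array(s['tool_pos'])
print(p,s['force'],np.degrees(np.arctan2(R[1,0],R[0,0]))%360,R.T@(np.array([.5255,.215,.128])-p))
E
```

```text
[0.52521106 0.21465488 0.14756457] [-0.94549078  0.82687115 -1.45907171] 173.27385082974186 [-0.00023074  0.00036953  0.01956489]
```

```bash
python3 -m handwheel '[[1,0,0,0.01,0,0,0],[1,0,0,0.018,0,0,0],[1,0,0,0.022,0,0,0],[1,0,0,0.026,0,0,0],[1,0,0,0.026,0,0,0],[1,0,0,0.026,0,0,0]]'
```

```text
t: 9.28
tool_pos: [0.525, 0.215, 0.1213]
orientation: [0.183, 3.136, 0.0]
force: [0.8, -0.4, -2.9]
opening: 0.0156
gripper_force: 45.0
```

```bash
python3 -m handwheel '[[1,0,0,0.004,0,0,0],[1,0,0,0.007,0,0,0],[1,0,0,0.007,0,0,0]]'; python3 -m handwheel '[[1,0,0,0.003,0,0,0],[1,0,0,0.006,0,0,0],[1,0,0,0.009,0,0,0],[1,0,0,0.012,0,0,0],[1,0,0,0.012,0,0,0],[1,0,0,0.012,0,0,0]]' 55
```

```text
t: 9.65
tool_pos: [0.5248, 0.2149, 0.1139]
orientation: [-0.183, -3.136, 0.0]
force: [-0.8, -0.4, -0.1]
opening: 0.0153
gripper_force: 45.0
t: 10.4
tool_pos: [0.5251, 0.215, 0.1024]
orientation: [0.183, 3.136, 0.0]
force: [-1.3, -0.2, 5.6]
opening: 0.0156
gripper_force: 55.0
```

```bash
python3 -m handwheel '[[1,0,0,0.001,0,0,0],[1,0,0,0.0015,0,0,0],[1,0,0,0.0015,0,0,0],[1,0,0,0.0015,0,0,0]]' 60
```

```text
t: 10.9
tool_pos: [0.5251, 0.215, 0.102]
orientation: [0.183, 3.136, 0.0]
force: [-6.5, -2.0, 14.3]
opening: 0.0156
gripper_force: 60.0
```

```bash
python3 -m handwheel '[[1,0,0,0,0,0,0.04],[1,0,0,0,0,0,0.08],[1,0,0,0,0,0,0.12],[1,0,0,0,0,0,0.16],[1,0,0,0,0,0,0.2],[1,0,0,0,0,0,0.24],[1,0,0,0,0,0,0.25]]'; python3 - <<'E'
from plant import robot
s=robot.read_state();print(s['wrist_torque'],s['q'])
E
```

```text
t: 11.78
tool_pos: [0.5257, 0.2146, 0.102]
orientation: [1.372, 2.824, 0.001]
force: [-3.3, -2.8, 12.4]
opening: 0.0156
gripper_force: 60.0
[-0.65948333  0.64415976  0.12573219] [ 2.97897675e-01  1.42850255e-01  1.71930747e+00 -8.79388983e-04
  1.27780346e+00 -3.67979211e-01]
```

```bash
python3 -m handwheel '[[1,0,0,0,0,0,0.04],[1,0,0,0,0,0,0.08],[1,0,0,0,0,0,0.12],[1,0,0,0,0,0,0.16],[1,0,0,0,0,0,0.2],[1,0,0,0,0,0,0.24],[1,0,0,0,0,0,0.27],[1,0,0,0,0,0,0.278],[1,0,0,0,0,0,0.278],[1,0,0,0,0,0,0.278]]'; python3 - <<'E'
from h import *
s=robot.read_state();print(s['wrist_torque'],s['q'],s['dq']);R=Ro.from_rotvec(s['orientation']).as_matrix();print(np.degrees(np.arctan2(R[1,0],R[0,0]))%360)
b=robot.read_camera('side');a=robot.read_camera('top')
A=cv2.resize(a['frame'][180:280,170:270],(400,400),interpolation=cv2.INTER_CUBIC)
B=cv2.resize(b['frame'][220:320,280:380],(400,400),interpolation=cv2.INTER_CUBIC)
save('g.png',np.hstack([A,B]))
E
```

```text
t: 13.02
tool_pos: [0.525, 0.2145, 0.1021]
orientation: [2.436, 1.982, -0.001]
force: [-7.9, -4.6, 15.7]
opening: 0.0154
gripper_force: 60.0
[-0.97033961  1.47174717  0.09858034] [ 2.98010050e-01  1.42459983e-01  1.71965338e+00 -9.06373280e-04
  1.27947285e+00  5.02930029e-01] [-0.00043382 -0.00183892  0.00049834  0.00020949  0.0001664  -0.00011371]
78.27385644481245
```

View pics/g.png

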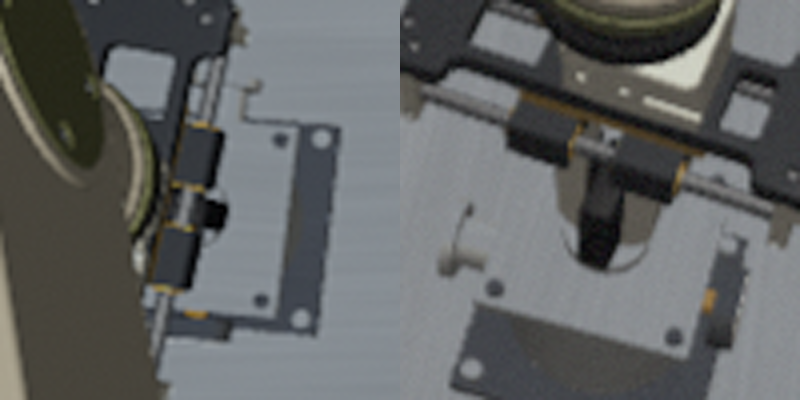

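The picture shows the key's collar flat on the plate at crop (600,255), with the handle turned 95° in the fingers. The push is about 16 N and nothing is moving, so I'm handing in.

```bash
python3 -c "
from plant import robot
print(robot.close_job())"
```

```text
the job is handed in; nothing more can be done
None
```

I handed the job in at about 13 s: the key is in the head's slot with its collar on the plate, turned about 95° clockwise by the gripper's angle and still gripped at 60 N. I saw no contact with the plug or bottles, and no verdict came back.

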